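Reverse the hold-down arm on a mural-fragment easel

TASK

On the sloping easel, the yellow hold-down arm points its bare steel end over the painted mural fragment. Lift the arm right off its pivot pin, turn it end for end, and refit it on the pin the same way up, fully home on its seat and behind the two red stop studs, so that the blue felt end overhangs the fragment. Do not shift the fragment or disturb the other things on the table, and let go of the arm.

Things in the scene. Friction and masses are not known exactly. Their poses are not given: they have to be found in the camera images.
- board: White sloping easel board, 290 x 160 x 12 mm, fixed; place and yaw vary. Origin: on the pin's axis, on the seat the arm rests on, 100 mm above the table. z: along the pin, square to the board, leaning 0.42 rad (24 deg) from vertical, roughly away from the robot; x: up the slope; y: level, towards the fragment (roughly the robot's right). Board face at z -20 mm; nothing on it stands higher than the pin.
- seat (a point): On the pin's axis, on top of the dark steel seat block fixed to the board: 20 mm wide up the slope, 100 mm long across it, 20 mm high above the board's face. The arm lies on it.
- pin_top (a point): Top of the brass pivot pin, 23 mm above the seat along the board's z. Pin 10 mm in diameter, its last 6 mm tapered to 4 mm.
- stud0 (a point): Top of the red stop stud on the board's -y side: 8 mm in diameter, at x -21, y -42 mm of the board's frame, rising to z 9 mm (seat = 0). The two studs stand just below the arm's lower edge, so the seated arm can swing only a few degrees.
- stud1 (a point): Top of the other red stop stud, on the fragment's side: at x -21, y +42, z 9 mm of the board's frame.
- holder: Loose hold-down arm: yellow flat bar 28 mm wide (x), 200 long (y), 12 thick (z), about 0.2 kg, with a 15 mm through hole in its middle. Origin: hole centre, on the underside. y runs from the blue felt end (-y) to the bare steel end (+y); z out of its top. Starts seated on the pin with its y along the board's y; wanted: z along the board's z again, y opposite to the board's y.
- holder_grip (a point): Middle of the arm, at half thickness (6 mm above its underside). Here it can be gripped by its long edges, 28 mm apart, astride the pin; beside both edges it is free down to 8 mm below the underside, and 25 mm along the arm either way.
- felt_end (a point): Middle of the underside of the blue felt sleeve at the arm's -y end, 81 mm from the hole's centre. Sleeve 34 mm wide, 40 mm long, 19 mm thick in all, standing 4 mm below the arm's underside.
- bare_end (a point): Underside of the bare ribbed steel end of the arm, at its +y end, 90 mm from the hole's centre.
- fragment: Fragile mural fragment: loose plaster tile 90 x 78 x 14 mm with a brown painted face, lying on the sloping board against a low wooden ledge, about 91 mm to the board's +y side of the pin. Origin: centre of its underside. Its face lies 6 mm below the seat's level, so 2 mm are left under the felt when the arm is in its wanted place. Not to be moved.
- weight: loose brass laboratory weight with a knob, 44 mm across and 52 mm high, standing beside the easel; bystander
- spatula: loose spatula, 190 mm long, lying in front of the easel; bystander
- brush: loose brush, 170 mm long, lying beside the easel; bystander
- resin: loose amber bottle, 54 mm across and 120 mm high; bystander
- bowl: loose white bowl, 90 mm across and 40 mm high; bystander
- jar: loose glass jar with a lid, 60 mm across and 70 mm high; bystander
- spare: loose small mural fragment, 70 x 60 x 16 mm, lying flat on the table; bystander
Not all that is in view belongs to the job. Of the things that look like the holder, the middle-sized one is meant.

How it is judged (in metres and radians):
On the way:
1. the arm is lifted right off the pin (its underside more than 25 mm above the seat, along the pin) (z of holder in the frame of board above 0.025 m), for 0.1 s.
At the end, for the whole second after the job is handed in: Arm at rest and released on the pin, same way up, felt end over the fragment: hole within 4.5 mm (x, y) of the pin axis, underside within 3 mm of the seat, flat within 0.06 rad, along the board within 0.15 rad; fragment moved under 12 mm (z of holder in the frame of board between -0.003 and 0.003 m and x of holder in the frame of board between -0.0045 and 0.0045 m and y of holder in the frame of board between -0.0045 and 0.0045 m and angle between the z axis of holder and the z axis of board, either way round below 0.06 rad and angle between the y axis of holder and the y axis of board, either way round below 0.15 rad and y of felt_end in the frame of board above 0.07 m and z of felt_end in the frame of board below 0.002 m and linear speed of holder below 0.02 m/s and distance of fragment from where it was at the start of the episode below 0.012 m and contact force between the fingers and holder below 0.1 N); the robot touches nothing.
It fails at once if the mural fragment is shifted by more than 12 mm (distance of fragment from where it was at the start of the episode above 0.012 m).
It fails at once if another loose thing on the table is moved by more than 30 mm (distance of any of weight, spatula, brush, resin, bowl, jar, spare from where it was at the start of the episode above 0.03 m).
It also fails if it takes over 58 s, if anything falls off the work surface, if the arm or the gripper's body presses on something with over 40 N, if the wrist force passes 120 N, or if a joint passes its speed limit or range.

ROBOT

A 7-joint arm with a two-finger parallel gripper is mounted at the origin on the work surface. World frame = base frame: x ahead of the robot, y to its left, z up, the work surface at z = 0. Lengths are in m, angles in degrees, forces in N, time in s.
With the tool pointing down it reaches from about 0.425 to 0.875 m from the base axis. Payload 4.7 kg.
Tool frame: the origin (TCP) lies at the very end of the fingers, on their centre line; the grasp point (between the pads) lies behind it (env.pinch_z is the z of the grasp point in the tool frame, in m); z points along the fingers, y is the direction in which the jaws open and shut (so a half turn about z gives the same grasp; the last joint's range is limited). The gripper opens to 87 mm and grips with 3 to 60 N. Pads are 19 mm wide; open, the fingers measure 117 mm over their backs; the gripper's body (75 mm by 190 mm) begins 51 mm behind the grasp point.
Start: joints at [69.907, 18.392, -4.016, 83.108, 1.295, 78.541, -3.26], TCP at [0.232, -0.607, 0.223] pointing down, gripper open.
Joint ranges: [-163.93, 163.93], [-17.29, 119.83], [-79.2, 71.16], [3.27, 140.29], [-89.18, 269.18], [5.43, 117.66], [-154.24, 154.24]. Speed limits (degrees/s): [147.25, 147.25, 180, 180, 180, 180, 180].

INTERFACE

Orientations are given as [roll, pitch, yaw] about the fixed x, y, z axes, in that order (R = Rz(yaw) Ry(pitch) Rx(roll)).
In Python, from cell import readout, read_camera, env gives the robot as it stands. The module is installed in compiled form; this text tells all that it offers.
- The arm moves only by the tool servo_tool, never from a script. Its argument "plan" is a list that holds one entry, the list of rows, each a list of 5 numbers: the finger opening in m, from 0 to 0.087, then the shift along the tool's x, y, z in m, then the turn about the tool's z in rad. In form: [[[jaw, x, y, z, yaw], ...]]. A call has 1 to 12 rows; each row is the pose to reach, as a shift and turn from the pose measured when the call began, along the tool's axes at that moment; what a row does not reach only later rows make up. A row lasts 1/12 s, in which the tool goes at most 41.7 mm and 7.16 degrees, less where a joint would pass 70% of its speed; a pose out of reach is approached as far as the arm can. A call with a gripper value outside its range is refused whole. The fingers move at their own pace and stop on an object; "force" is the grip in N (left out, the last holds). Time passes only in rows, so rows that repeat a pose let the fingers close. It gives the time, the measured TCP pose, the force and the opening at its end, in the units of the state.
- readout.get_obs(): the state, without advancing time (a new reading comes with each control period).
- read_camera(name): name is "side" or "top"; returns a dict with "image" (384x512x3 uint8, red, green, blue), "range_z" (384x512 float32, m along the optical axis (not along the pixel's ray), 0 where there is no reading), "mtx" (3x3 intrinsics, pixels), "camera_from_world" (4x4, takes a point from world to camera coordinates). Camera axes: x right, y up, looking along -z (the intrinsics and any distortion apply to the point x, -y, -z); pixel columns grow to the right and rows downward; lengths in m; the calibration is good to about 2 mm. A picture is of the moment at which its call begins.
- env.sign_off(): hands the job in, once; it reports no verdict.
The state is a dict: "time_s": time; "qpos": joint angles; "joint_velocities": joint speeds; "effort": joint torques, N m; "tool_pos": TCP position; "tool_rot": TCP orientation; "force": force on the tool from outside, world axes, zero at the start; "wrist_torque": the same for the moment, N m; "grip_width": finger opening in m.
Only numpy, scipy, OpenCV 4.12 (cv2) and the standard library are available. Lean on these libraries where they do the work, as an engineer would, in place of code of your own. Each camera call takes 0.05 s, during which the arm holds its last target. There are 200 camera calls.

## Working session

There is one attempt and no reset: what is moved stays moved. The work goes in short steps, Python scripts to look and compute and a tool call to move; the robot and the scene stay as the last step left them, time stands still between calls to the robot, and variables do not carry over. Pictures are saved under pics/ and viewed, about 8 in all and at most 12, crops included, and the job is handed in when it is done.

Besides the shell and the picture viewer there is one more tool, called by a JSON object that holds its "method" and its "body", one argument or row to a line. servo_tool: Moves the arm, as the interface text tells. Its arguments: {"type":"object","properties":{"plan":{"type":"array"},"force":{"type":"number"}},"required":["plan"]}

```bash
mkdir -p pics; cat > h.py <<'E'
import numpy as np, cv2
from cell import readout, read_camera, env
def grab(n):
    d=read_camera(n); np.savez(f'{n}.npz',**{k:np.asarray(v) for k,v in d.items()}); return d
def pts(d):
    r=d['range_z']; K=d['mtx']; v,u=np.indices(r.shape)
    p=np.stack([(u-K[0,2])/K[0,0]*r,-(v-K[1,2])/K[1,1]*r,-r],-1)
    T=np.linalg.inv(d['camera_from_world']); return p@T[:3,:3].T+T[:3,3]
def proj(d,P):
    T=d['camera_from_world']; c=np.atleast_2d(P)@T[:3,:3].T+T[:3,3]; K=d['mtx']
    return np.c_[K[0,0]*c[:,0]/-c[:,2]+K[0,2], K[1,1]*-c[:,1]/-c[:,2]+K[1,2]]
E
python3 - <<'E'
from h import *
o=readout.get_obs(); print(o, env.pinch_z)
for n in('top','side'):
    d=grab(n); cv2.imwrite(f'pics/{n}0.png',d['image'][...,::-1]); print(d['mtx'],d['camera_from_world'],(d['range_z']>0).mean())
E
```

```text
{'time_s': 0.0, 'qpos': array([69.90615987, 18.43874391, -4.01472788, 83.17586493,  1.29490982,
       78.54093453, -3.25906701]), 'joint_velocities': array([ 0.00539435, -0.05015343, -0.06587653, -0.05479205,  0.11980953,
       -0.07078432, -0.04444001]), 'effort': array([-2.88895499e-04, -4.91295254e+01, -4.04369496e-01, -3.12530100e+01,
       -6.40480220e-02,  4.38670255e-02,  2.12813875e-04]), 'tool_pos': array([ 0.2316412 , -0.60672118,  0.22145655]), 'tool_rot': array([-1.79889693e+02,  5.99067082e-03,  2.09037692e+01]), 'force': array([-0.13501128, -0.21645044,  0.25204846]), 'wrist_torque': array([-0.04106794,  0.00977682, -0.04621205]), 'grip_width': 0.08712293392220845} -0.0187
[[485.46413963   0.         253.46177111]
 [  0.         485.46413963 191.79666285]
 [  0.           0.           1.        ]] [[-0.00265118 -0.99991168 -0.01302342  0.00931404]
 [ 0.99759654 -0.00354634  0.06919946 -0.54271393]
 [-0.06923953 -0.01280866  0.99751783 -1.71111151]
 [ 0.          0.          0.          1.        ]] 0.9960886637369791
[[438.24155992   0.         260.16153093]
 [  0.         438.24155992 197.70244592]
 [  0.           0.           1.        ]] [[-8.48700327e-01 -5.28873979e-01  2.62433959e-04  4.53169070e-01]
 [ 4.09827216e-01 -6.57348521e-01  6.32403807e-01 -2.86007426e-01]
 [-3.34289407e-01  5.36828870e-01  7.74638856e-01 -1.14276680e+00]
 [ 0.00000000e+00  0.00000000e+00  0.00000000e+00  1.00000000e+00]] 0.9960378011067709
```

View pics/top0.png

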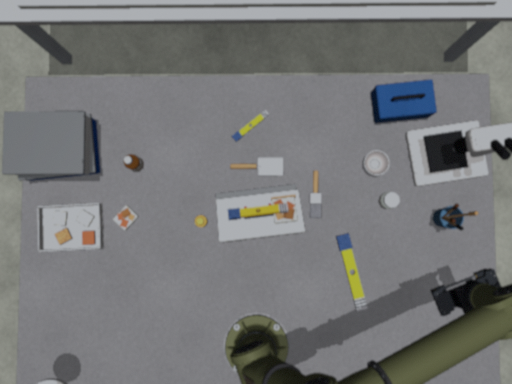

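View pics/side0.png

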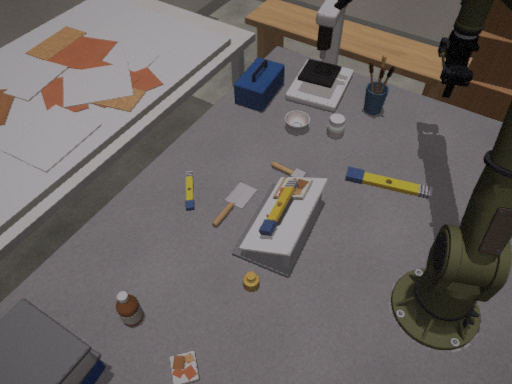

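The top view has three look-alikes: a small one at (250,125), a large one at (352,270), and the one on the easel at (258,212). The easel one is middle-sized, is on the pin, and has its bare end over the fragment, so it is the one meant. I'll confirm this in an enlarged crop and measure.

```bash
python3 - <<'E'
from h import *
ims=[]
for n,(r0,r1,c0,c1) in(('top',(170,255,200,320)),('side',(165,275,225,345))):
    d=dict(np.load(n+'.npz')); im=d['image'][r0:r1,c0:c1,::-1]
    ims.append(cv2.resize(im,None,fx=5,fy=5,interpolation=cv2.INTER_CUBIC)[:500,:600])
    P=pts(d); hsv=cv2.cvtColor(d['image'],cv2.COLOR_RGB2HSV); box=np.zeros(hsv.shape[:2],bool); box[r0:r1,c0:c1]=1
    H,S,V=[hsv[...,i].astype(int) for i in range(3)]
    def pca(m,name):
        q=P[m&box&(P[...,2]>.03)]; c=np.median(q,0); w=np.linalg.svd(q-q.mean(0),full_matrices=False)[2]
        print(n,name,len(q),'med',c.round(4),'mean',q.mean(0).round(4),'ax',w[0].round(3),'nrm',w[2].round(3),'ext',((q-q.mean(0))@w[0]).min().round(3),((q-q.mean(0))@w[0]).max().round(3))
    pca((H>22)&(H<35)&(S>150),'yellow')
    pca((H>100)&(H<130)&(S>120),'blue')
    pca((S<40)&(V>170),'white')
    m=((H<6)|(H>174))&(S>150)&box; v,u=np.nonzero(m); print('red',list(zip(u,v))[:30])
cv2.imwrite('pics/crop.png',np.vstack([cv2.copyMakeBorder(i,0,0,0,600-i.shape[1],0) for i in ims])[:, :]) 
a=cv2.imread('pics/crop.png'); print(a.shape); cv2.imwrite('pics/crop.png',cv2.resize(a,None,fx=600/a.shape[0],fy=600/a.shape[0]))
E
```

```text
top yellow 275 med [ 0.4715 -0.0153  0.1129] mean [ 0.4716 -0.0132  0.1187] ax [-0.031 -0.     1.   ] nrm [-0.992 -0.124 -0.031] ext -0.021 1.627
top blue 69 med [0.4616 0.072  0.1166] mean [0.4624 0.0727 0.1166] ax [-0.322 -0.922  0.214] nrm [-0.43  -0.059 -0.901] ext -0.019 0.018
top white 2148 med [0.4317 0.0103 0.0949] mean [0.449  0.0033 0.0944] ax [ 0.12   0.087 -0.989] nrm [-0.99  -0.068 -0.126] ext -1.637 0.068
red []
side yellow 242 med [ 0.4747 -0.0088  0.1111] mean [ 0.4748 -0.0087  0.1112] ax [-0.124  0.992 -0.001] nrm [0.431 0.055 0.901] ext -0.064 0.06
  return _methods._mean(a, axis=axis, dtype=dtype,
  ret = um.true_divide(
<stdin>:9: RuntimeWarning: Mean of empty slice.
<stdin>:10: RuntimeWarning: Mean of empty slice.
Traceback (most recent call last):
IndexError: index 0 is out of bounds for axis 0 with size 0
```

```bash
cat >> h.py <<'E'
def frame(psi):
    yb=np.array([np.sin(psi),-np.cos(psi),0]); zb=np.array([np.sin(.42)*np.cos(psi),np.sin(.42)*np.sin(psi),np.cos(.42)])
    return np.c_[np.cross(yb,zb),yb,zb]
def masks(d):
    hsv=cv2.cvtColor(d['image'],cv2.COLOR_RGB2HSV); H,S,V=[hsv[...,i].astype(int) for i in range(3)]
    return dict(yellow=(H>22)&(H<35)&(S>150),blue=(H>100)&(H<130)&(S>100),white=(S<40)&(V>170))
E
python3 - <<'E'
from h import *
R=frame(np.arctan2(.124,.992)); O0=np.array([.465,-.015,.1]); print(R.round(3))
ims=[]
for n,(r0,r1,c0,c1) in(('top',(180,250,205,315)),('side',(170,270,230,340))):
    d=dict(np.load(n+'.npz')); ims.append(cv2.resize(d['image'][r0:r1,c0:c1,::-1],(600,600*(r1-r0)//(c1-c0)),interpolation=cv2.INTER_CUBIC))
    P=pts(d); Q=(P-O0)@R
    near=(abs(Q[...,0])<.09)&(abs(Q[...,1])<.16)&(abs(Q[...,2])<.05)
    for k,m in masks(d).items():
        q=Q[m&near]; 
        if len(q)>5:
            print(n,k,len(q),'med',np.median(q,0).round(4),'p2',np.percentile(q,2,0).round(4),'p98',np.percentile(q,98,0).round(4))
            if k=='yellow': print('slope x/y',np.polyfit(q[:,1],q[:,0],1).round(4),'z/x',np.polyfit(q[:,0],q[:,2],1).round(3))
    cv2.imwrite(f'pics/crop_{n}.png',ims[-1])
cv2.imwrite('pics/crop.png',cv2.resize(np.vstack(ims),None,fx=.62,fy=.62,interpolation=cv2.INTER_AREA))
E
```

```text
[[-0.906  0.124  0.405]
 [-0.113 -0.992  0.051]
 [ 0.408  0.     0.913]]
top yellow 274 med [-0.0002  0.0001  0.015 ] p2 [-0.0157 -0.0612  0.0027] p98 [0.0102 0.0579 0.0219]
slope x/y [-0.0013 -0.0011] z/x [-0.081  0.014]
top blue 83 med [-0.001  -0.0886  0.0186] p2 [-0.0165 -0.103   0.0121] p98 [ 0.0118 -0.0725  0.0251]
top white 2136 med [ 0.024  -0.0275 -0.0164] p2 [-0.0764 -0.1411 -0.0235] p98 [ 0.0731  0.1344 -0.0047]
side yellow 242 med [-0.0047 -0.0051  0.0146] p2 [-0.0183 -0.0623  0.0117] p98 [0.0081 0.0557 0.0175]
slope x/y [ 0.0003 -0.005 ] z/x [0.029 0.015]
side blue 98 med [-0.0035 -0.0913  0.0179] p2 [-0.0197 -0.109   0.0079] p98 [ 0.0109 -0.0734  0.0212]
```

View pics/crop.png

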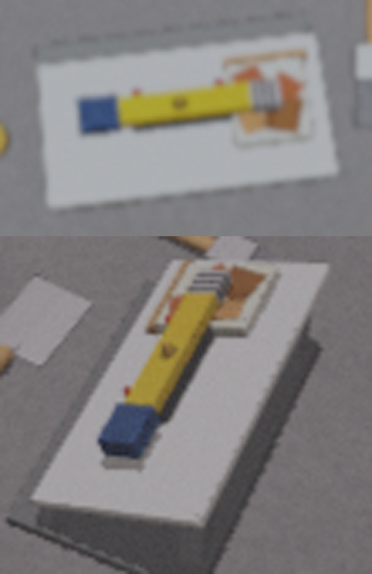

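The crop shows the middle-sized arm on the easel. The pin is at crop (180,103), the felt end is on the left and the bare steel end lies over the fragment. I'll move above it.

{"method": "servo_tool", "body": {
  "plan": [
    [[0.045,0.036,-0.039,0,-0.11],[0.045,0.072,-0.078,0,-0.22],[0.045,0.109,-0.117,0,-0.33],[0.045,0.145,-0.156,0,-0.44],[0.045,0.182,-0.195,0,-0.55],[0.045,0.218,-0.234,0,-0.66],[0.045,0.254,-0.273,0,-0.77],[0.045,0.291,-0.312,0,-0.88],[0.045,0.327,-0.351,0,-0.99],[0.045,0.364,-0.39,0,-1.1],[0.045,0.4,-0.43,0,-1.21],[0.045,0.436,-0.469,0,-1.33]]
  ]
}}

```text
time_s: 1.1
tool_pos: [0.4193, -0.1417, 0.222]
tool_rot: [-180.0, -0.1, 97.4]
force: [1.0, -0.7, 0.2]
grip_width: 0.0453
```

{"method": "servo_tool", "body": {
  "plan": [
    [[0.045,0,0,0,0],[0.045,0,0,0,0]]
  ]
}}

```text
time_s: 1.27
tool_pos: [0.4199, -0.139, 0.222]
tool_rot: [-179.9, -0.0, 97.7]
force: [-0.8, -0.5, -0.4]
grip_width: 0.0451
```

```bash
cat > st.py <<'E'
from h import *
import sys
from scipy.spatial.transform import Rotation as Ro
o=readout.get_obs(); p=np.array(o['tool_pos']); T=Ro.from_euler('xyz',o['tool_rot'],degrees=True).as_matrix()
print('t',o['time_s'],p.round(4),np.round(o['tool_rot'],2),'q',np.round(o['qpos'],0),'F',np.round(o['force'],1),'w',round(o['grip_width'],4))
if len(sys.argv)>3: print('shift',(T.T@(np.array([float(a) for a in sys.argv[1:4]])-p)).round(4))
if len(sys.argv)>4: print('turn',np.deg2rad((o['tool_rot'][2]-float(sys.argv[4])+180)%360-180).round(3))
E
python3 st.py .4719 -.0132 .14 97.1
```

```text
t 1.2667 [ 0.4199 -0.139   0.222 ] [-1.7995e+02 -4.0000e-02  9.7740e+01] q [ 48.  -7. -30. 110.  -3.  76.  26.] F [-0.8 -0.5 -0.4] w 0.0451
shift [0.1176 0.0686 0.082 ]
turn 0.011
```

{"method": "servo_tool", "body": {
  "plan": [
    [[0.045,0.03,0.018,0.0,0.01],[0.045,0.06,0.035,0.0,0.01],[0.045,0.09,0.052,0.0,0.01],[0.045,0.118,0.069,0.03,0.01],[0.045,0.118,0.069,0.05,0.01],[0.045,0.118,0.069,0.06,0.01],[0.045,0.118,0.069,0.06,0.01]]
  ]
}}

```text
time_s: 1.85
tool_pos: [0.4701, -0.0144, 0.1593]
tool_rot: [-179.6, -0.1, 97.0]
force: [-0.9, -0.3, -0.8]
grip_width: 0.0449
```

```bash
python3 st.py .4719 -.0132 .0975 97.1; python3 - <<'E'
from h import *
d=grab('side'); P=pts(d); O=np.array([.4695,-.0135,.1]); R=frame(np.arctan2(.124,.992))
im=d['image'][...,::-1].copy(); S=5; r0,c0=150,215
im=cv2.resize(im[r0:r0+120,c0:c0+150],None,fx=S,fy=S,interpolation=cv2.INTER_CUBIC)
for b in([0,0,.012],[0,0,.023],[-.021,-.042,.009],[-.021,.042,.009],[.014,0,.012],[-.014,0,.012],[0,-.101,.0135]):
    u=((proj(d,O+R@np.array(b))[0]-[c0,r0]+.5)*S).astype(int); cv2.circle(im,tuple(int(a) for a in u),3,(0,255,0),-1)
cv2.imwrite('pics/s1.png',im)
E
```

```text
t 1.85 [ 0.4701 -0.0144  0.1593] [-1.7962e+02 -1.0000e-01  9.7040e+01] q [ 40.   1. -41. 111.   1.  69.   6.] F [-0.9 -0.3 -0.8] w 0.0449
shift [0.0009 0.0024 0.0618]
turn -0.001
```

View pics/s1.png

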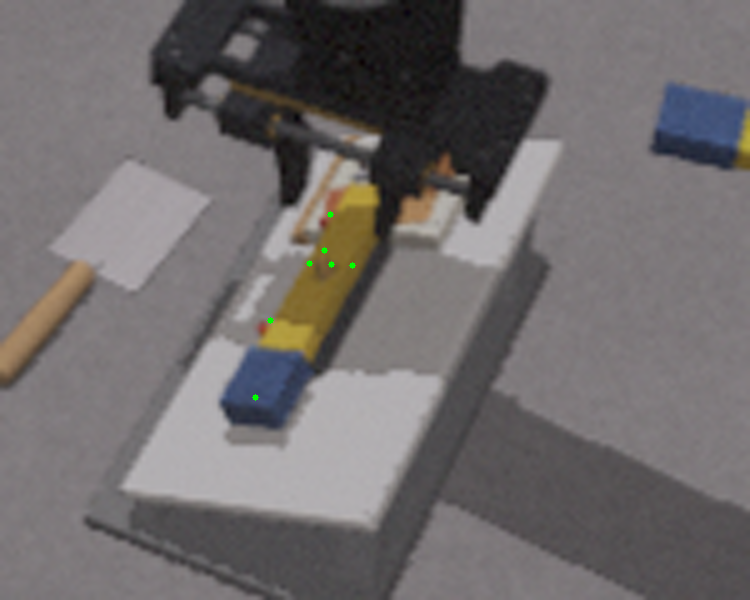

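The side view shows the jaws astride the arm, with the brass pin at about (322,265) and the red studs at (265,328) and (325,224). My estimate is good to about 3 mm, so I'll descend and grip.

{"method": "servo_tool", "body": {
  "plan": [
    [[0.045,0,0.002,0.02,0],[0.045,0,0.002,0.04,0],[0.045,0,0.002,0.055,0],[0.045,0,0.002,0.061,0],[0.045,0,0.002,0.061,0],[0.02,0,0.002,0.061,0],[0.02,0,0.002,0.061,0],[0.02,0,0.002,0.061,0],[0.02,0,0.002,0.061,0]]
  ],
  "force": 15
}}

```text
time_s: 2.65
tool_pos: [0.4741, -0.0148, 0.1011]
tool_rot: [-179.9, -0.0, 97.0]
force: [0.4, 0.3, 2.0]
grip_width: 0.0291
```

```bash
python3 st.py .5 0 .15
```

```text
t 2.65 [ 0.4741 -0.0148  0.1011] [-179.92   -0.     96.97] q [ 39.   5. -41. 115.   4.  62.   2.] F [0.4 0.3 2. ] w 0.0291
shift [ 0.0116  0.0275 -0.0489]
```

{"method": "servo_tool", "body": {
  "plan": [
    [[0.02,0,0.003,-0.007,0],[0.02,0,0.006,-0.014,0],[0.02,0,0.009,-0.021,0],[0.02,0,0.012,-0.028,0],[0.02,0,0.015,-0.035,0],[0.02,0,0.02,-0.045,0],[0.02,0,0.025,-0.06,0],[0.02,0,0.025,-0.085,0],[0.02,0,0.025,-0.11,0],[0.02,0,0.025,-0.135,0],[0.02,0,0.025,-0.135,0]]
  ],
  "force": 25
}}

```text
time_s: 3.57
tool_pos: [0.5024, -0.0114, 0.2419]
tool_rot: [179.6, 0.1, 97.0]
force: [2.1, 0.6, -1.1]
grip_width: 0.0288
```

```bash
python3 st.py .23 .40 .235; python3 - <<'E'
from h import *
a=[]
for n,b in(('side',(100,270,215,385)),('top',(150,250,190,310))):
    d=grab(n); a.append(cv2.resize(d['image'][b[0]:b[1],b[2]:b[3],::-1],(400,400*(b[1]-b[0])//(b[3]-b[2])),interpolation=cv2.INTER_CUBIC))
a[1]=cv2.copyMakeBorder(a[1],0,a[0].shape[0]-a[1].shape[0],0,0,0)
cv2.imwrite('pics/s2.png',np.hstack(a))
E
```

```text
t 3.5667 [ 0.5024 -0.0114  0.2419] [1.7958e+02 1.3000e-01 9.6980e+01] q [ 39.   1. -41. 101.   1.  78.   5.] F [ 2.1  0.6 -1.1] w 0.0288
shift [ 0.4415 -0.2204  0.0043]
```

View pics/s2.png

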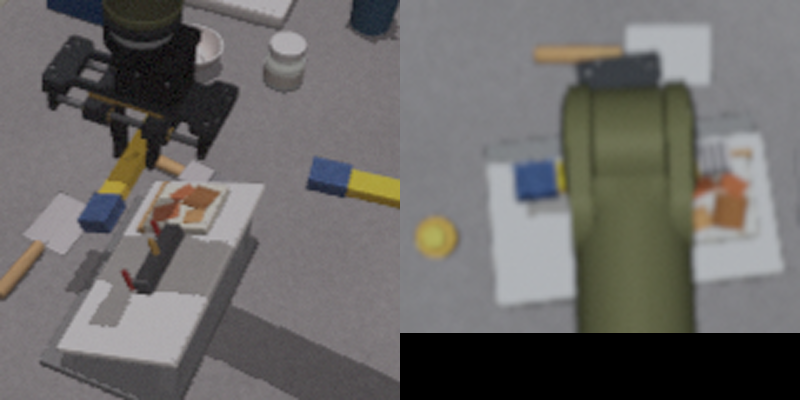

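{"method": "servo_tool", "body": {
  "plan": [
    [[0.02,0.03,-0.005,0,0.03],[0.02,0.06,-0.01,0,0.06],[0.02,0.09,-0.015,0,0.09],[0.02,0.12,-0.02,0,0.12],[0.02,0.15,-0.026,0,0.15],[0.02,0.18,-0.032,0,0.18],[0.02,0.21,-0.038,0,0.21],[0.02,0.24,-0.044,0,0.24],[0.02,0.268,-0.048,0,0.27],[0.02,0.268,-0.048,0,0.27]]
  ]
}}

```text
time_s: 4.5
tool_pos: [0.4158, 0.2549, 0.2361]
tool_rot: [-179.9, -0.1, 82.0]
force: [-0.9, 1.3, -1.7]
grip_width: 0.0286
```

```bash
python3 st.py .23 .40 .15 68; python3 - <<'E'
from h import *
for n in('top','side'):
    d=grab(n); hsv=cv2.cvtColor(d['image'],cv2.COLOR_RGB2HSV)
    O=np.array([.4695,-.0135,.1]); R=frame(np.arctan2(.124,.992))
    u=proj(d,O+R@np.array([0,0,.012]))[0]; print(n,'pred base/top',proj(d,O)[0].round(1),proj(d,O+R[:,2]*.023)[0].round(1),'studs',proj(d,O+R@np.array([-.021,-.042,.009])).round(1),proj(d,O+R@np.array([-.021,.042,.009])).round(1))
    r,c=int(u[1]),int(u[0]); 
    cv2.imwrite(f'pics/pin_{n}.png',cv2.resize(d['image'][r-22:r+22,c-26:c+26,::-1],(400,338),interpolation=cv2.INTER_NEAREST)); print('crop origin',c-26,r-22)
a=np.hstack([cv2.imread('pics/pin_top.png'),cv2.imread('pics/pin_side.png')]); cv2.imwrite('pics/pin.png',a)
E
```

```text
t 4.5 [0.4158 0.2549 0.2361] [-1.7987e+02 -1.3000e-01  8.1980e+01] q [ 25.   0. -59. 103.  -0.  77. -42.] F [-0.9  1.3 -1.7] w 0.0286
shift [ 0.1176 -0.204   0.0868]
turn 0.244
top pred base/top [259.4 211.7] [259.1 208.7] studs [[246.3 206.6]] [[270.9 203.4]]
crop origin 233 188
side pred base/top [282.2 205.4] [279.4 199.6] studs [[268.7 213.5]] [[280.6 192.4]]
crop origin 254 180
```

View pics/pin.png

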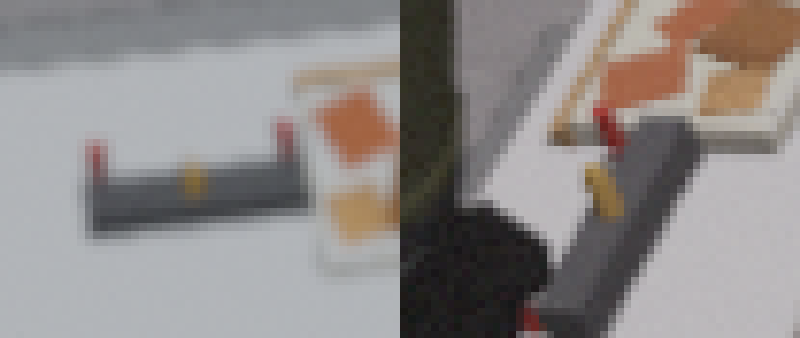

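```bash
python3 - <<'E'
from h import *
from scipy.optimize import least_squares
obs={}
# sub-pixel colour centroids near the hand-read spots: red stud tops and brass pin
R=frame(np.arctan2(.124,.992))
L=[('top',[0,0,.023],(257.2,208.3)),('top',[-.021,-.042,.009],(244.9,206.6)),('top',[-.021,.042,.009],(269.6,203.8)),
   ('side',[0,0,.023],(278.2,201.6)),('side',[-.021,.042,.009],(279.3,194))]
D={n:dict(np.load(n+'.npz')) for n in('top','side')}
f=lambda s:np.concatenate([proj(D[n],np.array([s[0],s[1],.1])+frame(s[2])@np.array(b))[0]-uv for n,b,uv in L])
r=least_squares(f,[.4695,-.0135,.124]); print(r.x.round(4),f(r.x).round(2))
for n in D:
  L2=[l for l in L if l[0]==n]; r=least_squares(lambda s:np.concatenate([proj(D[m],np.array([s[0],s[1],.1])+R@np.array(b))[0]-uv for m,b,uv in L2]),[.4695,-.0135]); print(n,r.x.round(4))
# held arm orientation
d=D['side']; P=pts(d); m=masks(d); o=readout.get_obs(); p=o['tool_pos']
for k in('yellow','blue'):
    q=P[m[k]]; q=q[np.linalg.norm(q-p,axis=1)<.16]
    if len(q)>20: w=np.linalg.svd(q-q.mean(0),full_matrices=False)[2]; print(k,len(q),(q.mean(0)-p).round(3),w[0].round(3),w[2].round(3))
E
```

```text
[ 0.4696 -0.0072  0.1146] [ 0.04  0.42 -0.4  -0.16 -0.49 -0.27  0.04 -0.58  0.34 -0.2 ]
top [ 0.4696 -0.0084]
side [ 0.4691 -0.0059]
yellow 110 [0.01  0.054 0.009] [-0.336  0.917  0.216] [-0.413  0.062 -0.909]
blue 268 [0.009 0.094 0.011] [-0.538 -0.839  0.079] [ 0.152 -0.004  0.988]
```

{"method": "servo_tool", "body": {
  "plan": [
    [[0.02,0.02,-0.025,0,0.06],[0.02,0.03,-0.05,0.02,0.12],[0.02,0.045,-0.075,0.04,0.18],[0.02,0.058,-0.1,0.06,0.24],[0.02,0.058,-0.125,0.09,0.24],[0.02,0.058,-0.125,0.12,0.24],[0.02,0.058,-0.125,0.15,0.24],[0.02,0.058,-0.125,0.18,0.24],[0.02,0.058,-0.125,0.18,0.24]]
  ]
}}

```text
time_s: 5.35
tool_pos: [0.2993, 0.3194, 0.0499]
tool_rot: [-179.5, 0.7, 67.9]
force: [-1.3, -1.1, -3.9]
grip_width: 0.0287
```

```bash
python3 st.py .30 .33 .01 68
```

```text
t 5.35 [0.2993 0.3194 0.0499] [-179.45    0.66   67.89] q [ 14.  11. -68. 121.  11.  56. -81.] F [-1.3 -1.1 -3.9] w 0.0287
shift [ 0.0106 -0.0029  0.0398]
turn -0.002
```

{"method": "servo_tool", "body": {
  "plan": [
    [[0.02,0,0,0.008,0],[0.02,0,0,0.016,0],[0.02,0,0,0.024,0],[0.02,0,0,0.03,0],[0.02,0,0,0.034,0],[0.02,0,0,0.036,0],[0.02,0,0,0.036,0]]
  ]
}}

```text
time_s: 5.93
tool_pos: [0.299, 0.3192, 0.014]
tool_rot: [-179.5, 0.7, 67.9]
force: [-0.4, 0.1, -2.2]
grip_width: 0.0284
```

```bash
python3 st.py .30 .33 .01 68;python3 - <<'E'
from h import *
d=grab('side'); o=readout.get_obs(); u=proj(d,o['tool_pos'])[0].astype(int); print(u)
r,c=max(u[1]-60,0),max(u[0]-75,0); cv2.imwrite('pics/s4.png',cv2.resize(d['image'][r:r+110,c:c+150,::-1],(750,550),interpolation=cv2.INTER_CUBIC))
E
```

```text
t 5.9333 [0.299  0.3192 0.014 ] [-179.48    0.65   67.9 ] q [ 10.  16. -64. 122.  17.  53. -86.] F [-0.4  0.1 -2.2] w 0.0284
shift [ 0.0105 -0.0031  0.0039]
turn -0.002
[272 348]
```

View pics/s4.png

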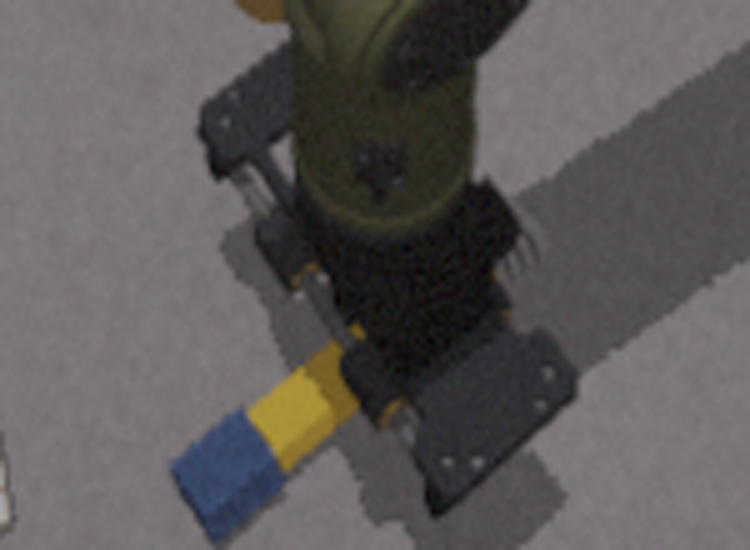

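The arm looks nearly flat between the jaws, with the felt at about (225,475). I'll lower it to contact and release.

{"method": "servo_tool", "body": {
  "plan": [
    [[0.02,0,0,0.003,0],[0.02,0,0,0.006,0],[0.02,0,0,0.006,0],[0.045,0,0,0.006,0],[0.045,0,0,0.006,0],[0.045,0,0,0.006,0],[0.045,0,0,0.006,0]]
  ]
}}

```text
time_s: 6.57
tool_pos: [0.2993, 0.3194, 0.0083]
tool_rot: [-179.5, 0.6, 67.9]
force: [-0.1, -1.2, 0.5]
grip_width: 0.0425
```

```bash
python3 st.py .30 .33 .1 68
```

```text
t 6.5667 [0.2993 0.3194 0.0083] [-179.51    0.61   67.89] q [  9.  16. -64. 123.  18.  52. -87.] F [-0.1 -1.2  0.5] w 0.0425
shift [ 0.0091 -0.0041 -0.0918]
turn -0.002
```

{"method": "servo_tool", "body": {
  "plan": [
    [[0.045,0,0,-0.04,0],[0.045,0.008,0,-0.07,-0.12],[0.045,0.008,0,-0.07,-0.24],[0.045,0.008,0,-0.07,-0.36],[0.045,0.008,0,-0.07,-0.48],[0.045,0.008,0,-0.07,-0.6],[0.045,0.008,0,-0.07,-0.72],[0.045,0.008,0,-0.07,-0.84],[0.045,0.008,0,-0.07,-0.96],[0.045,0.008,0,-0.07,-1.08],[0.045,0.008,0,-0.07,-1.2],[0.045,0.008,0,-0.07,-1.32]]
  ]
}}

```text
time_s: 7.57
tool_pos: [0.3033, 0.3272, 0.0782]
tool_rot: [-179.3, -0.3, 143.8]
force: [0.4, 1.4, -0.6]
grip_width: 0.0448
```

{"method": "servo_tool", "body": {
  "plan": [
    [[0.045,0,0,0,-0.12],[0.045,0,0,0,-0.24],[0.045,0,0,0,-0.36],[0.045,0,0,0,-0.48],[0.045,0,0,0,-0.6],[0.045,0,0,0,-0.72],[0.045,0,0,0,-0.84],[0.045,0,0,0,-0.96],[0.045,0,0,0,-1.08],[0.045,0,0,0,-1.2],[0.045,0,0,0,-1.32],[0.045,0,0,0,-1.44]]
  ]
}}

```text
time_s: 8.57
tool_pos: [0.3034, 0.3272, 0.0782]
tool_rot: [179.8, -0.7, -133.3]
force: [-0.1, -0.4, 0.5]
grip_width: 0.0447
```

```bash
python3 st.py .3023 .3268 .08 -112.1; python3 - <<'E'
from h import *
O=readout.get_obs()['tool_pos']
for n in('top','side'):
    d=grab(n); P=pts(d); m=masks(d)
    for k in('yellow','blue'):
        q=P[m[k]&(P[...,2]<.04)]; q=q[(np.linalg.norm(q[:,:2]-O[:2],axis=1)<.15)]
        if len(q)>10: w=np.linalg.svd(q-q.mean(0),full_matrices=False)[2]; print(n,k,len(q),q.mean(0).round(4),w[0].round(3),w[2].round(3), np.degrees(np.arctan2(w[0,1],w[0,0])).round(1))
    if n=='side':
        u=proj(d,O-[0,0,.08])[0].astype(int); r,c=min(u[1]-55,274),u[0]-75
        cv2.imwrite('pics/s5.png',cv2.resize(d['image'][r:r+110,c:c+150,::-1],(750,550),interpolation=cv2.INTER_CUBIC))
E
```

```text
t 8.5667 [0.3034 0.3272 0.0782] [ 179.78   -0.72 -133.31] q [ 24.  13. -78. 118.  14.  61.  75.] F [-0.1 -0.4  0.5] w 0.0447
shift [ 0.0011  0.0005 -0.0018]
turn -0.37
top yellow 87 [0.2831 0.2846 0.0153] [-0.196 -0.981 -0.012] [ 0.109 -0.01  -0.994] -101.3
top blue 33 [0.3367 0.4039 0.0207] [-0.217 -0.966  0.143] [-0.971  0.198 -0.138] -102.7
side yellow 123 [0.3151 0.3718 0.016 ] [0.374 0.927 0.013] [ 0.037 -0.001 -0.999] 68.0
side blue 257 [0.3273 0.4071 0.0195] [-0.374 -0.927  0.037] [-0.008  0.043  0.999] -112.0
```

View pics/s5.png

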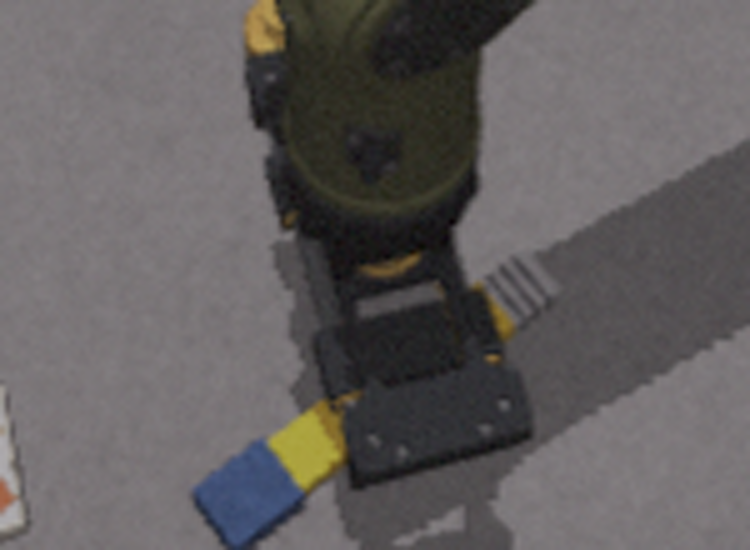

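{"method": "servo_tool", "body": {
  "plan": [
    [[0.045,0,0,0,-0.1],[0.045,0,0,0,-0.2],[0.045,0,0,0,-0.3],[0.045,0,0,0.01,-0.37],[0.045,0,0,0.025,-0.37],[0.045,0,0,0.025,-0.37]]
  ]
}}

```text
time_s: 9.17
tool_pos: [0.3021, 0.3257, 0.0513]
tool_rot: [179.4, -0.8, -112.6]
force: [0.0, -1.6, -0.9]
grip_width: 0.0448
```

```bash
python3 st.py .3023 .3268 .003 -112.1
```

```text
t 9.1667 [0.3021 0.3257 0.0513] [ 179.42   -0.76 -112.63] q [ 20.  17. -76. 120.  18.  58.  92.] F [ 0.  -1.6 -0.9] w 0.0448
shift [-0.0018 -0.0003  0.0483]
turn -0.009
```

{"method": "servo_tool", "body": {
  "plan": [
    [[0.045,-0.001,0,0.02,-0.009],[0.045,-0.002,0,0.035,-0.009],[0.045,-0.002,0,0.044,-0.009],[0.045,-0.002,0,0.048,-0.009],[0.045,-0.002,0,0.048,-0.009],[0.02,-0.002,0,0.048,-0.009],[0.02,-0.002,0,0.048,-0.009],[0.02,-0.002,0,0.048,-0.009],[0.02,-0.002,0,0.048,-0.009]]
  ],
  "force": 15
}}

```text
time_s: 9.92
tool_pos: [0.3021, 0.3279, 0.0041]
tool_rot: [179.4, -0.7, -112.1]
force: [-2.2, 0.8, 4.5]
grip_width: 0.0277
```

{"method": "servo_tool", "body": {
  "plan": [
    [[0.02,0,0,-0.02,0],[0.02,0,0,-0.06,0],[0.02,0,0,-0.1,0],[0.02,0,0,-0.14,0],[0.02,0,0,-0.18,0],[0.02,0,0,-0.22,0],[0.02,0,0,-0.22,0]]
  ],
  "force": 25
}}

```text
time_s: 10.5
tool_pos: [0.3089, 0.3319, 0.2308]
tool_rot: [-179.9, -0.3, -112.2]
force: [0.7, 1.3, -1.3]
grip_width: 0.0278
```

```bash
python3 st.py .43 .22 .225 -112.1
```

```text
t 10.5 [0.3089 0.3319 0.2308] [-179.88   -0.28 -112.22] q [ 30. -13. -70. 107. -12.  78. 120.] F [ 0.7  1.3 -1.3] w 0.0278
shift [ 0.0578 -0.1544  0.0064]
turn -0.002
```

{"method": "servo_tool", "body": {
  "plan": [
    [[0.02,0.005,-0.03,0,0.1],[0.02,0.015,-0.055,0,0.2],[0.02,0.025,-0.08,0,0.32],[0.02,0.04,-0.105,0,0.44],[0.02,0.055,-0.13,0,0.56],[0.02,0.07,-0.155,0,0.68],[0.02,0.085,-0.18,0,0.8],[0.02,0.1,-0.2,0,0.92],[0.02,0.111,-0.209,0,1.04],[0.02,0.111,-0.209,0,1.16],[0.02,0.111,-0.209,0,1.28],[0.02,0.111,-0.209,0,1.4]]
  ]
}}

```text
time_s: 11.5
tool_pos: [0.4599, 0.1495, 0.2308]
tool_rot: [-179.7, -0.0, 167.2]
force: [0.2, 0.4, -2.2]
grip_width: 0.0281
```

```bash
python3 st.py .479 -.006 .2 97
```

```text
t 11.5 [0.4599 0.1495 0.2308] [-1.7968e+02 -2.0000e-02  1.6718e+02] q [ 50.  -0. -70. 103.   0.  77.  57.] F [ 0.2  0.4 -2.2] w 0.0281
shift [-0.0531 -0.1472  0.0316]
turn 1.225
```

{"method": "servo_tool", "body": {
  "plan": [
    [[0.02,-0.005,-0.015,0,0.11],[0.02,-0.01,-0.03,0,0.22],[0.02,-0.015,-0.045,0,0.33],[0.02,-0.02,-0.06,0,0.44],[0.02,-0.026,-0.075,0,0.55],[0.02,-0.032,-0.09,0,0.66],[0.02,-0.038,-0.105,0,0.77],[0.02,-0.044,-0.12,0,0.88],[0.02,-0.05,-0.135,0,0.99],[0.02,-0.053,-0.147,0,1.1],[0.02,-0.053,-0.147,0,1.225],[0.02,-0.053,-0.147,0,1.225]]
  ]
}}

```text
time_s: 12.5
tool_pos: [0.4784, -0.0065, 0.2306]
tool_rot: [-179.8, 0.3, 96.7]
force: [0.2, 0.6, -1.5]
grip_width: 0.0274
```

```bash
python3 st.py .479 -.006 .17 97; python3 - <<'E'
from h import *
O=readout.get_obs()['tool_pos']
for n in('top','side'):
    d=grab(n); P=pts(d); m=masks(d)
    for k in('yellow','blue'):
        q=P[m[k]&(P[...,2]>.17)&(P[...,2]<.28)]; q=q[(np.linalg.norm(q[:,:2]-O[:2],axis=1)<.15)]
        if len(q)>10: w=np.linalg.svd(q-q.mean(0),full_matrices=False)[2]; print(n,k,len(q),(q.mean(0)-O).round(4),(np.percentile(q,[2,98],axis=0)-O).round(3).tolist(),w[0].round(3),w[2].round(3))
a=[]
for n,b in(('side',(110,240,225,375)),('top',(170,240,215,315))):
    d=dict(np.load(n+'.npz')); a.append(cv2.resize(d['image'][b[0]:b[1],b[2]:b[3],::-1],(400,400*(b[1]-b[0])//(b[3]-b[2])),interpolation=cv2.INTER_CUBIC))
a[1]=cv2.copyMakeBorder(a[1],0,a[0].shape[0]-a[1].shape[0],0,0,0)
cv2.imwrite('pics/s6.png',np.hstack(a))
E
```

```text
t 12.5 [ 0.4784 -0.0065  0.2306] [-179.79    0.26   96.71] q [ 61.  -2. -62. 104.  -1.  77.   6.] F [ 0.2  0.6 -1.5] w 0.0274
shift [0.0007 0.0009 0.0606]
turn -0.005
top blue 105 [ 0.009  -0.0781  0.0171] [[-0.005, -0.095, 0.011], [0.023, -0.059, 0.025]] [-0.105 -0.993  0.058] [-0.063 -0.051 -0.997]
side yellow 81 [-0.0067  0.0529  0.0087] [[-0.022, -0.044, 0.005], [0.018, 0.072, 0.013]] [-0.256  0.966 -0.031] [-0.001  0.032  0.999]
```

View pics/s6.png

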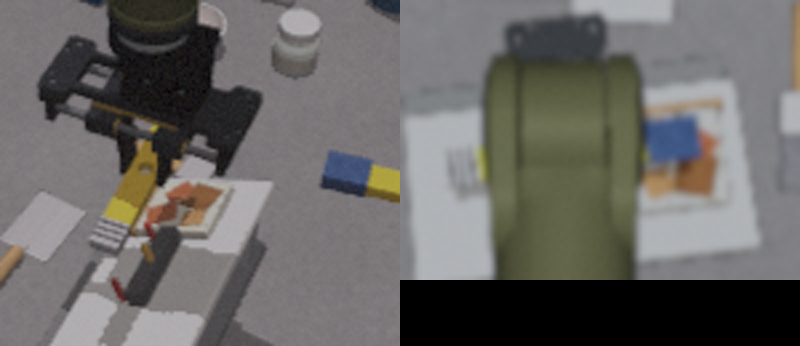

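```bash
cat >> h.py <<'E'
def ray(d,u,v,z):
    K=d['mtx']; T=np.linalg.inv(d['camera_from_world']); r=T[:3,:3]@np.array([(u-K[0,2])/K[0,0],-(v-K[1,2])/K[1,1],-1]); c=T[:3,3]
    return c+r*(z-c[2])/r[2]
E
python3 - <<'E'
from h import *
O=readout.get_obs()['tool_pos']
d=dict(np.load('side.npz')); 
b=d['image'][160:190,265:295].astype(int)
for z in(.010,.013): print((ray(d,279.3,173.3,O[2]+z)-O).round(4))
cv2.imwrite('pics/s7.png',cv2.resize(d['image'][150:200,255:310,::-1],(550,500),interpolation=cv2.INTER_CUBIC))
P=pts(d); print((P[170:178,274:286,2]*1000-O[2]*1000).round(0))
E
```

```text
[-0.0017  0.0047  0.01  ]
[-0.003   0.0071  0.013 ]
[[  17.   11.    7.   12.    9.   11.    9.   11.   11.   13.   32.   32.]
 [  12.    9.   10.   11.    8.    6.    6.    6.    8.    7.   28.   32.]
 [  12.    8.   11.    4.    2.    4.    1.    6.    9.   11.   25.   28.]
 [  12.   10.    8.    3.    1. -231.    2.    0.    5.    9.   22.   21.]
 [   9.   11.    8.   10. -233. -238. -230. -233.    9.   11.   16.   20.]
 [  10.    9.    8.   13.   10.   12.   12.   13.   11.    8.   15.   15.]
 [   9.    8.   10.   10.   11.   10.    8.   10.   11.    9.   11.   14.]
 [   9.    8.    8.   12.   10.    8.    9.   10.   10.    7.    5.   11.]]
```

View pics/s7.png

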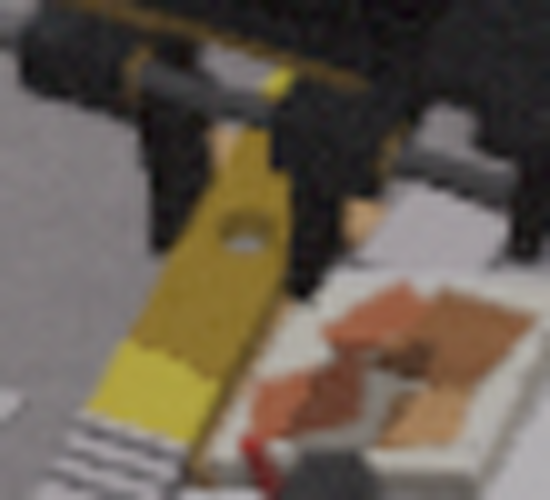

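```bash
python3 st.py; python3 - <<'E'
from h import *
o=readout.get_obs(); O=o['tool_pos']; d=dict(np.load('side.npz'))
h=ray(d,278.8,172.5,O[2]+.010); off=(h-O)[:2]; print('hole off',off.round(4))
dv=np.array([np.cos(.119),np.sin(.119)])
for v in(.030,.011): 
    hole=np.array([.4694,-.0068])+dv*.0059; tcp=hole-off; print(v,tcp.round(4), 'TCPz',.1+v+.002)
    print(np.r_[tcp,.102+v])
E
python3 st.py .476 -.011 .132 96.8
```

```text
t 12.6 [ 0.4786 -0.0052  0.2309] [-179.82    0.27   97.23] q [ 61.  -2. -62. 104.  -1.  77.   7.] F [-0.3 -0.2 -2.5] w 0.0278
hole off [0.0008 0.003 ]
0.03 [ 0.4744 -0.0091] TCPz 0.132
[ 0.47444198 -0.0090529   0.132     ]
0.011 [ 0.4744 -0.0091] TCPz 0.113
[ 0.47444198 -0.0090529   0.113     ]
t 12.6 [ 0.4786 -0.0052  0.2309] [-179.82    0.27   97.23] q [ 61.  -2. -62. 104.  -1.  77.   7.] F [-0.3 -0.2 -2.5] w 0.0278
shift [-0.005  -0.003   0.0989]
turn 0.007
```

{"method": "servo_tool", "body": {
  "plan": [
    [[0.02,-0.001,-0.001,0.02,0],[0.02,-0.002,-0.002,0.045,0],[0.02,-0.0035,-0.0045,0.07,0],[0.02,-0.0035,-0.0045,0.085,0],[0.02,-0.0035,-0.0045,0.095,0],[0.02,-0.0035,-0.0045,0.095,0],[0.02,-0.0035,-0.0045,0.095,0]]
  ]
}}

```text
time_s: 13.18
tool_pos: [0.4744, -0.009, 0.1361]
tool_rot: [-179.8, 0.2, 97.4]
force: [0.0, 0.6, -1.2]
grip_width: 0.0277
```

```bash
python3 st.py .475 -.009 .113 96.8; python3 - <<'E'
from h import *
d=grab('side'); O=readout.get_obs()['tool_pos']; a=proj(d,O+[.0008,.003,.010])[0]; r,c=int(a[1])-25,int(a[0])-27
print('pred hole',a.round(1), 'pintip', proj(d,np.array([.4694+.0093,-.0068+.0011,.121]))[0].round(1),'crop',c,r)
cv2.imwrite('pics/s8.png',cv2.resize(d['image'][r:r+50,c:c+55,::-1],(550,500),interpolation=cv2.INTER_CUBIC))
E
```

```text
t 13.1833 [ 0.4744 -0.009   0.1361] [-179.81    0.23   97.37] q [ 59.   5. -63. 112.   5.  66.   1.] F [ 0.   0.6 -1.2] w 0.0277
shift [0.     0.0007 0.0231]
turn 0.01
pred hole [279.5 195.5] pintip [278.2 201.2] crop 252 170
```

View pics/s8.png

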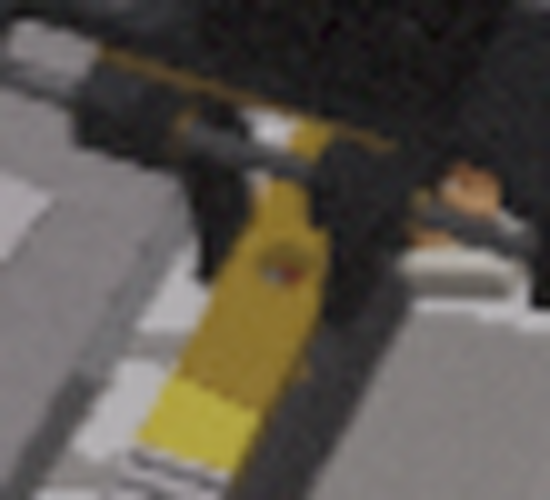

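The hole is at crop (287,262), within 1 px of where I predicted. I'll lower it over the pin tip while watching the force.

{"method": "servo_tool", "body": {
  "plan": [
    [[0.02,0,0.0007,0.004,0.01],[0.02,0,0.0007,0.008,0.01],[0.02,0,0.0007,0.012,0.01],[0.02,0,0.0007,0.015,0.01],[0.02,0,0.0007,0.018,0.01],[0.02,0,0.0007,0.018,0.01]]
  ]
}}

```text
time_s: 13.73
tool_pos: [0.4753, -0.0092, 0.1181]
tool_rot: [-179.8, 0.2, 96.8]
force: [-0.8, 0.4, -1.6]
grip_width: 0.0276
```

```bash
python3 st.py .475 -.009 .112 96.8; python3 - <<'E'
from h import *
d=grab('side'); O=readout.get_obs()['tool_pos']; a=proj(d,O+[.0008,.003,.010])[0].round().astype(int); P=pts(d); print(a)
print((P[a[1]-5:a[1]+5,a[0]-5:a[0]+6,2]*1000-O[2]*1000).round(0)); b=d['image'][a[1]-5:a[1]+5,a[0]-5:a[0]+6]
h=cv2.cvtColor(b,cv2.COLOR_RGB2HSV); print(h[...,0]); print(h[...,2])
E
```

```text
t 13.7333 [ 0.4753 -0.0092  0.1181] [-179.84    0.24   96.76] q [ 58.   7. -63. 113.   7.  64.  -1.] F [-0.8  0.4 -1.6] w 0.0276
shift [ 0.0002 -0.0002  0.0061]
turn -0.001
[279 200]
[[ 30.  21.  17.  11.  12.  10.  11.  13.  81.  80.  84.]
 [ 27.  21.  12.  12.  13.  10.  12.  11.  78.  76.  75.]
 [ 26.  14.   8.  10.  10.  12.   9.  10.  10.  11.  38.]
 [ 16.   9.  10.  11.   9.   7.   7.   7.   8.   8.  36.]
 [ 15.   8.   8.  10.   8.   2.   2.   3.   7.   7.  34.]
 [ 11.  13.  12.   8.  -0.  -1.  -3.  -0.   2.  12.  28.]
 [ 11.   8.   9.  10.   3.   2. -48. -48.   9.   9.  20.]
 [ 10.   8.  13.  10.  10.  11.  10.   7.  12.  11.  19.]
 [ 12.  10.   8.  11.  10.   7.  11.   9.  13.  12.  12.]
 [  9.   7.   9.  10.  14.  12.  10.  10.   9.   8.   7.]]
[[  0  12  19  21  21  22  22  21  30 128 168]
 [158  14  21  22  22  22  22  22  11  30 165]
 [150  18  21  23  22  22  22  22  21  22 120]
 [  5  22  22  22  22  21  21  22  22  21   8]
 [ 21  22  21  21  22  21  22  21  21  21  20]
 [ 22  22  22  22  21  21  21  22  21  21  40]
 [ 22  23  22  21  20  18  17  18  21  21 167]
 [ 22  21  22  21  21  21  20  21  22  21  30]
 [ 21  22  22  22  22  22  21  22  22  21   0]
 [ 22  22  22  22  22  22  21  22  21  20 150]]
[[ 32  32  77 126 141 137 140 120  37  34  33]
 [ 35  40  94 132 140 141 138 119  47  34  38]
 [ 28  69 118 138 139 142 140 138 124  88  35]
 [ 41  94 137 135 121 116 116 125 137 119  46]
 [ 86 132 138 121  98 103 102 105 124 120  52]
 [105 140 131 108 111 126 112  98 111 120  39]
 [133 138 136 128 129 133 114 109 109 101  31]
 [141 140 141 139 137 133 123 125 129 100  33]
 [142 140 140 141 140 138 137 138 133  96  33]
 [138 141 141 140 139 139 140 140 130  87  34]]
```

{"method": "servo_tool", "body": {
  "plan": [
    [[0.02,0,0,0.002,0],[0.02,0,0,0.004,0],[0.02,0,0,0.006,0],[0.02,0,0,0.007,0],[0.02,0,0,0.007,0]]
  ]
}}

```text
time_s: 14.2
tool_pos: [0.4752, -0.0091, 0.1111]
tool_rot: [-179.8, 0.2, 96.8]
force: [-0.8, -0.0, -2.5]
grip_width: 0.0278
```

```bash
python3 st.py .475 -.009 .11 96.8
```

```text
t 14.2 [ 0.4752 -0.0091  0.1111] [-179.83    0.23   96.77] q [ 57.   8. -62. 113.   8.  63.  -2.] F [-0.8 -0.  -2.5] w 0.0278
shift [ 0.0002 -0.0002  0.0011]
turn -0.001
```

No contact force with the underside about 12 mm below the pin tip, so the pin is in the hole. Releasing now.

{"method": "servo_tool", "body": {
  "plan": [
    [[0.042,0,0,0,0],[0.042,0,0,0,0],[0.042,0,0,0,0],[0.042,0,0,0,0],[0.042,0,0,0,0],[0.042,0,0,0,0]]
  ]
}}

```text
time_s: 14.7
tool_pos: [0.4754, -0.0091, 0.1113]
tool_rot: [-179.8, 0.2, 96.8]
force: [-0.7, 0.8, 0.7]
grip_width: 0.0421
```

```bash
python3 st.py; cat > chk.py <<'E'
from h import *
O=np.array([.4694,-.0068,.1]); R=frame(.119)
for n in('side','top'):
    d=grab(n); P=pts(d); Q=(P-O)@R; m=masks(d)
    near=(abs(Q[...,0])<.04)&(abs(Q[...,1])<.13)&(Q[...,2]>-.01)&(Q[...,2]<.06)
    for k in('yellow','blue'):
        q=Q[m[k]&near]
        if len(q)>10:
            w=np.linalg.svd(q-q.mean(0),full_matrices=False)[2]
            print(n,k,len(q),q.mean(0).round(4),np.percentile(q,[3,50,97],axis=0).round(3).tolist(),'ax',w[0].round(3),'n',w[2].round(3))
E
python3 chk.py
```

```text
t 14.7 [ 0.4754 -0.0091  0.1113] [-179.85    0.24   96.77] q [ 57.   8. -62. 113.   8.  63.  -2.] F [-0.7  0.8  0.7] w 0.0421
side yellow 57 [-0.0017 -0.0394  0.0122] [[-0.015, -0.067, 0.009], [-0.002, -0.057, 0.012], [0.013, 0.057, 0.015]] ax [ 0.097 -0.995  0.007] n [ 0.007 -0.006 -1.   ]
top blue 87 [0.002  0.0815 0.0153] [[-0.013, 0.065, 0.008], [0.003, 0.082, 0.015], [0.015, 0.098, 0.021]] ax [ 0.092  0.995 -0.05 ] n [-0.012 -0.049 -0.999]
```

The arm has dropped onto its seat: its top is at about 12 mm and it lies flat. I'll retreat and check.

{"method": "servo_tool", "body": {
  "plan": [
    [[0.045,0,0.001,-0.01,0],[0.05,0,0.002,-0.03,0],[0.06,0,0.002,-0.06,0],[0.06,0,0.002,-0.09,0],[0.06,0,0.002,-0.12,0],[0.06,0.04,0.002,-0.13,0],[0.06,0.08,0.002,-0.13,0],[0.06,0.12,0,-0.13,0],[0.06,0.16,-0.01,-0.13,0],[0.06,0.2,-0.02,-0.13,0],[0.06,0.24,-0.03,-0.13,0],[0.06,0.24,-0.03,-0.13,0]]
  ]
}}

```text
time_s: 15.8
tool_pos: [0.4134, 0.2357, 0.2412]
tool_rot: [-179.9, 0.1, 97.5]
force: [-1.5, 0.8, 0.8]
grip_width: 0.0599
```

```bash
python3 st.py; python3 chk.py; python3 - <<'E'
from h import *
a=[]
for n,b in(('side',(150,270,225,375)),('top',(180,240,210,310))):
    d=dict(np.load(n+'.npz')); a.append(cv2.resize(d['image'][b[0]:b[1],b[2]:b[3],::-1],(400,400*(b[1]-b[0])//(b[3]-b[2])),interpolation=cv2.INTER_CUBIC))
a[1]=cv2.copyMakeBorder(a[1],0,a[0].shape[0]-a[1].shape[0],0,0,0)
cv2.imwrite('pics/s9.png',np.hstack(a))
E
```

```text
t 15.8 [0.4134 0.2357 0.2412] [-1.7989e+02  1.3000e-01  9.7540e+01] q [ 50.  -6. -77. 103.  -6.  78. -19.] F [-1.5  0.8  0.8] w 0.0599
side yellow 160 [0.0017 0.0202 0.0119] [[-0.014, -0.034, 0.009], [0.003, 0.025, 0.012], [0.013, 0.059, 0.015]] ax [ 0.151 -0.988  0.005] n [-0.043 -0.011 -0.999]
side blue 96 [0.0019 0.0789 0.0139] [[-0.015, 0.063, 0.004], [0.004, 0.078, 0.015], [0.016, 0.096, 0.018]] ax [ 0.829 -0.546 -0.121] n [-0.145 -0.001 -0.989]
top yellow 270 [ 0.0029 -0.0015  0.0121] [[-0.01, -0.06, -0.001], [0.004, -0.002, 0.013], [0.014, 0.056, 0.021]] ax [ 0.004 -1.     0.004] n [-0.156 -0.005 -0.988]
top blue 80 [0.0023 0.0835 0.0159] [[-0.012, 0.068, 0.008], [0.004, 0.084, 0.016], [0.015, 0.098, 0.023]] ax [ 0.288  0.953 -0.094] n [-0.041 -0.086 -0.995]
```

View pics/s9.png

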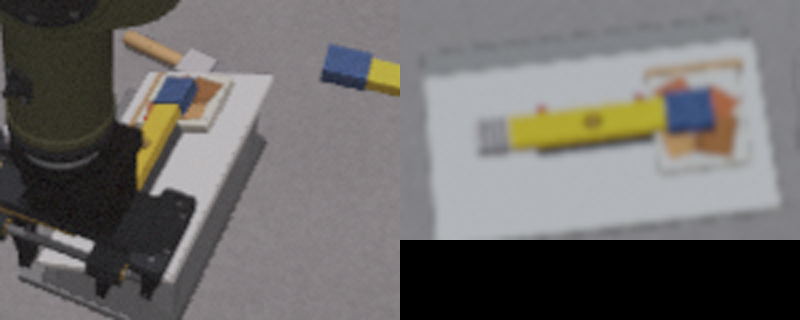

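The picture shows the felt over the fragment at (690,110), the bar along the board with the pin through its hole at (593,120), and the red studs just below its edge. I'll hand in.

```bash
python3 -c "
from cell import env; print(env.sign_off())"
```

```text
the job is handed in; nothing more can be done
None
```

I refitted the hold-down arm end for end on the pin, released it, and handed the job in at about 16 s of the 58 s allowed. No verdict was reported.

**What I did:** I gripped the arm astride the pin and lifted it off along the pin's axis. I laid it flat on clear table, gripped it again half a turn round, then carried it back with the felt end towards the fragment. I lowered the hole over the pin tip and opened the jaws, and the arm dropped onto its seat by itself.

**Last checks, with the gripper clear:**
- **Height:** the arm's top is about 12 mm above the seat, so its underside is on the seat. It measured about 13 mm before the job, in the same frame.
- **Tilt:** on the full top view of the bar, the flat-face fit read 0.16 rad off. The same kind of top-view fit on the seated bar at the start was also poor. The side-view fit, partly hidden by the gripper, read about 0.04 rad. The limit is 0.06 rad, so this check is not clean.
- **Alignment with the board:** the top view gives 0.004 rad. The side view gave 0.15 rad, but the gripper hid part of the arm there, so I trusted the top view.
- **Felt end:** it is about 80 mm to the fragment's side of the pin.
- **Hole position:** the top view puts the arm about 3 mm off in x, close to my measuring error. A seated hole can be at most 2.5 mm off the pin.
- **Forces:** I saw no contact force while fitting the arm.

I judged the fragment and the other things on the table unmoved by eye only; I did not measure them.

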